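# Send a lacquered brass plate into the curing box through its light flap

## Task

Lay the oblong brass plate flat in the steel tray of the curing box's loading slide. Then push the slide by its wooden handle in through the hinged light flap until you feel the tray press lightly but definitely against the depth stop inside, without ramming it. Leave the tray home against the stop with the plate flat in it and the flap hanging shut behind it, and do not shift the glue bottle, the nail tin or the tape roll standing nearby.

Things in the scene. Friction and masses are not known exactly. Their poses are not given: they have to be found in the camera images.
- curer: Green steel lamp box with amber roof window on a fixed aluminium base plate (x -310 to 160, 165 wide, its top 6 mm up = lane floor) that reaches out in front as a loading shelf. Origin on the bench under the flap (x = 0); x = level way in, y left, z up. Box: x -6 to 160, 128 wide, roof 82 high, lamp head from x 118, 112 high. Sole entry: the flap
- lane (a point): Point on the lane floor in mid-lane where the parallel guides begin, 30 mm before the flap; x is the way in. Two steel guides, 6 mm thick, 8 mm above the lane floor: 89 mm apart from here inwards, flaring to 150 mm apart 120 mm further out.
- flap (a joint): Angle (rad) of the aluminium light flap, 3 x 104 x 53 mm, 120 g, hung by its upper edge 68 mm above the bench. 0 = hangs shut; swings only inwards (grows), falls shut by its weight. Lower edge 9 mm above the lane floor: the slide's neck passes under it. The tray opens it to 0.5 rad; it rides on the tray's side walls and falls shut when the tray's rear is 30 mm past it.
- stop: Adjustable depth stop inside the box, under the window: a fixed steel cross bar carrying a buffer plate 74 wide, 16 high with two rubber faces toward the flap. Origin in mid-lane on the lane floor; x = way in. The faces stand clamped anywhere from 9 mm before to 9 mm past this point; the setting is not reported: feel for it. Rigid. 5 to 10 N on it seats the slide, over 20 N is ramming.
- slide: Loading slide, loose, about 350 g, 202 mm long, on the shelf before the flap: steel tray (76 along x, 84 across, 16 high, walls 4, floor 4; inside 68 x 76), behind it a flat steel neck 110 long, 24 wide, 4 thick, ending in an upright wooden handle. Origin under the tray's middle; x to the tray's front end (38 mm ahead). Slides with 1 to 4 N of friction.
- handle (a point): The upright wooden handle block of the slide, 16 mm along the slide, 36 mm across, its top 18 mm above this point. The point is at its middle, 30 mm above the slide's underside; same axes as the slide. It can be taken from above or pushed from behind (its rear face is 8 mm behind the point).
- tray (a point): Middle of the slide's tray, on its inner floor (4 mm above the slide's underside; tray rim 12 mm above this point); same axes as the slide.
- nose (a point): Front end of the slide's tray, at its underside, in the middle: this face meets the stop's buffers. Same axes as the slide.
- plate_mid (a point): Oblong brass plate with rounded ends and two small holes, 54 x 24 x 7 mm, 60 g, lying loose on the bench at the front right among other brass blanks (a round one and a triangular one, which are not wanted). The point is its centre, half-way up; x along its length.
- bottle_mid (a point): Small white glue bottle with a blue spout, 38 mm diameter, 118 mm tall, standing; not to be shifted. Point on its axis, 40 mm up.
- tin_mid (a point): Flat round brass tin of nails, 72 mm diameter, 26 mm tall; not to be shifted. Point at its centre.
- tape_mid (a point): Roll of paper tape lying flat, 72 mm diameter, 24 mm tall; not to be shifted. Point at its centre.
Things that resemble listed ones, but are neither listed nor needed, are in the scene too. Leave any pink look-alike of the slide alone. Leave any pink look-alike of the part that bears plate_mid alone.

How it is judged:
On the way, in this order (a step that is already met when the one before it is completed fails the run):
1. the oblong plate lies flat in the tray, let go, with the slide still outside the flap (x of plate_mid in the frame of tray between -0.035 and 0.035 m and y of plate_mid in the frame of tray between -0.039 and 0.039 m and z of plate_mid in the frame of tray between 0 and 0.007 m and angle between the z axis of plate_mid and the z axis of tray, either way round below 0.12 rad and contact force between the fingers and plate below 0.1 N and x of nose in the frame of curer below 0 m), for 0.2 s.
2. the tray is pressed against the depth stop with more than 3 N (x of plate_mid in the frame of tray between -0.035 and 0.035 m and y of plate_mid in the frame of tray between -0.039 and 0.039 m and z of plate_mid in the frame of tray between 0 and 0.007 m and angle between the z axis of plate_mid and the z axis of tray, either way round below 0.12 rad and contact force between slide and stop above 3 N), for 0.2 s.
At the end, for the whole second after the job is handed in: the tray's front end is within 3 mm of the depth stop's buffers, on the lane floor inside the box, the plate lies flat inside the tray, the flap hangs shut (below 0.06 rad), all at rest (x of plate_mid in the frame of tray between -0.035 and 0.035 m and y of plate_mid in the frame of tray between -0.039 and 0.039 m and z of plate_mid in the frame of tray between 0 and 0.007 m and angle between the z axis of plate_mid and the z axis of tray, either way round below 0.12 rad and x of buffer_c1 in the frame of nose below 0.005 m and z of nose in the frame of curer below 0.01 m and value of joint flap below 0.06 rad and linear speed of each of slide, plate below 0.01 m/s); the robot touches nothing.
It fails at once if the slide is rammed into the depth stop (over 20 N) (contact force between slide and stop above 20 N).
It fails at once if the glue bottle, the nail tin or the tape roll is shifted by more than 20 mm (distance of any of bottle_mid, tin_mid, tape_mid from where it was at the start of the episode above 0.02 m).
It also fails if it takes over 67 s, if anything falls off the work surface, if the arm or the gripper's body presses on something with over 40 N, if the wrist force passes 120 N, or if a joint passes its speed limit or range.

## Robot

A 6-joint arm with a two-finger parallel gripper is mounted at the origin on the work surface. World frame = base frame: x ahead of the robot, y to its left, z up, the work surface at z = 0. Lengths are in m, angles in rad, forces in N, time in s.
With the tool pointing down it reaches from about 0.375 to 0.9 m from the base axis. Payload 3.1 kg.
Tool frame: the origin (TCP) lies midway between the tips of the shut fingers; the grasp point (between the pads) lies 19 mm behind it; z points along the fingers, y is the line along which they close (so a half turn about z gives the same grasp; the last joint's range is limited). The gripper opens to 87 mm and grips with 3 to 60 N. Pads are 19 mm wide; open, the fingers measure 117 mm over their backs; the gripper's body (75 mm by 190 mm) begins 51 mm behind the grasp point.
Start: joints at [-1.282, 0.527, 1.433, -0, 1.181, -0.178], TCP at [0.282, -0.558, 0.202] pointing down, gripper open.
Joint ranges: [-3.08, 3.08], [-0.75, 2.2], [0.22, 2.44], [-1.43, 4.57], [0, 2.65], [-2.85, 2.85]. Speed limits (rad/s): [2.79, 2.79, 3.14, 3.14, 3.14, 3.14].

## Interface

Orientations are given as a unit quaternion [x, y, z, w].
In Python, from rig import status, imaging, order gives the robot as it stands.
- The arm moves only by the tool arm_command, never from a script. Its argument "deltas" is one flat list of numbers, 5 for each row, row after row: the opening, from -1 (shut) to 1 (fully open), so that 0 is half open, then the shift along the tool's x, y, z in m, then the turn about the tool's z in rad. In form: [gripper, tx, ty, tz, roll, gripper, tx, ty, tz, roll, ...]. A call has 1 to 12 rows; each row shifts and turns the commanded pose from where the row before left it, along the tool's axes as they then stand; what a row does not reach is not made up. A row lasts 1/8 s, in which the tool goes at most 62.5 mm and 10.7 degrees, less where a joint would pass 70% of its speed; a pose out of reach is approached as far as the arm can. A call with a gripper value outside its range is refused whole. The fingers move at their own pace and stop on an object; "newtons" is the grip in N (left out, the last holds). Time passes only in rows, so rows that do not move let the fingers close. It gives the time, the measured TCP pose, the force, the opening and the grip force at its end, in the units of the state.
- status.get_obs(): the state, without advancing time (a new reading comes with each control period).
- imaging.camera(name): name is "scene" or "top" or "wrist"; returns (picture, depth): 400x640x3 uint8, red, green, blue; 400x640 float32, m along the optical axis (not along the pixel's ray), 0 where there is no reading.
- imaging.camera_params(name): a dict with "intrinsics" (3x3 intrinsics, pixels), "camera_from_world" (4x4, takes a point from world to camera coordinates). Camera axes: x right, y up, looking along -z (the intrinsics and any distortion apply to the point x, -y, -z); pixel columns grow to the right and rows downward; lengths in m; the calibration is good to about 2 mm. A picture is of the moment at which its call begins: read the wrist's pose just before it. camera_params takes no time and is no camera call; for the wrist camera it gives the pose at the moment of the call.
- order.hand_in(): hands the job in; it is judged then, once.
The state is a dict: "time": time; "q": joint angles; "joint_velocities": joint speeds; "joint_torque": joint torques, N m; "position": TCP position; "tool_rot": TCP orientation; "ft_force": force on the tool from outside, world axes, zero at the start; "moment": the same for the moment, N m; "grip_width": finger opening in m; "grip_force": force on a finger pad.
Only numpy, scipy, OpenCV 4.12 (cv2) and the standard library are available. Lean on these libraries where they do the work, as an engineer would, in place of code of your own. Each camera call takes 0.05 s, during which the arm holds its last target. There are 200 camera calls.

## Working session

There is one attempt and no reset: what is moved stays moved. The work goes in short steps, Python scripts to look and compute and a tool call to move; the robot and the scene stay as the last step left them, time stands still between calls to the robot, and variables do not carry over. Pictures are saved under pics/ and viewed, at most 10 in all, crops included, and the job is handed in when it is done.

Besides the shell and the picture viewer there is one more tool, called after "Call:" by a JSON object that holds its "op" and its "data", one argument or row to a line. arm_command: Moves the arm, as the interface text tells. Its arguments: {"type":"object","properties":{"deltas":{"type":"array"},"newtons":{"type":"number"}},"required":["deltas"]}

```bash
mkdir -p pics
python3 - <<'E'
from rig import status, imaging
import cv2, numpy as np
print(status.get_obs())
for n in ("top","scene"):
    p,d=imaging.camera(n); cv2.imwrite(f"pics/{n}0.png",p[:,:,::-1]); np.savez(f"{n}0.npz",p=p,d=d,**imaging.camera_params(n))
    print(n,imaging.camera_params(n))
E
```

```text
{'time': 0.0, 'q': array([-1.28148242e+00,  5.28457705e-01,  1.43391177e+00, -3.27390003e-05,
        1.18140500e+00, -1.78491980e-01]), 'joint_velocities': array([ 0.00058938, -0.00109067,  0.00244052,  0.00104743, -0.00103696,
        0.00078234]), 'joint_torque': array([-6.95508716e-04, -4.40045106e+01, -1.76589704e+01,  6.31265296e-02,
        5.83059294e-02, -1.55590633e-04]), 'position': array([ 0.28162455, -0.55707323,  0.20147388]), 'tool_rot': array([ 9.72767175e-01,  2.31781866e-01, -7.55315575e-05, -1.08839820e-03]), 'ft_force': array([ 0.45368059, -0.75699352, -0.08462762]), 'moment': array([ 0.02415123, -0.01298024, -0.00498413]), 'grip_force': 0.0, 'grip_width': 0.08691689153395077}
top {'intrinsics': array([[411.40197877,   0.        , 318.81516508],
       [  0.        , 411.40197877, 199.49926512],
       [  0.        ,   0.        ,   1.        ]]), 'camera_from_world': array([[ 0.0197711 , -0.99969321, -0.01491958, -0.05975078],
       [ 0.98835054,  0.0172901 ,  0.15120933, -0.59405051],
       [-0.15090498, -0.01773535,  0.98838917, -1.06359629],
       [ 0.        ,  0.        ,  0.        ,  1.        ]])}
scene {'intrinsics': array([[454.08338607,   0.        , 322.92170266],
       [  0.        , 454.08338607, 199.03500407],
       [  0.        ,   0.        ,   1.        ]]), 'camera_from_world': array([[ 0.59602723,  0.80273616,  0.01913636, -0.29040051],
       [-0.59584789,  0.42618706,  0.68068339,  0.29687186],
       [ 0.53825351, -0.41710819,  0.73232774, -1.35230919],
       [ 0.        ,  0.        ,  0.        ,  1.        ]])}
```

View pics/top0.png

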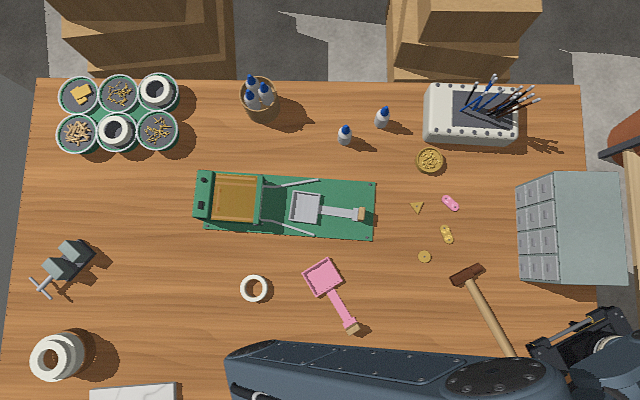

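View pics/scene0.png

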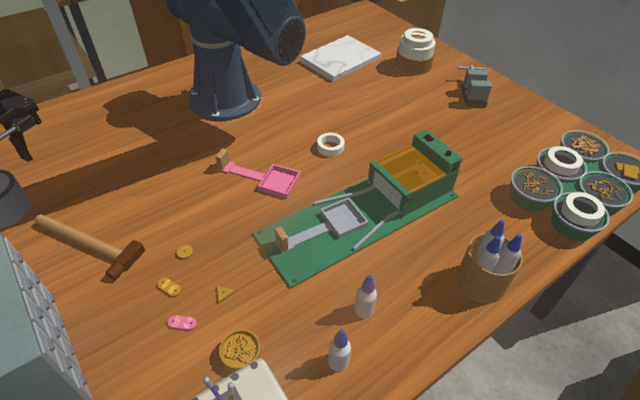

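The top view shows the oblong plate at (447,234), the tray at (305,207), the handle at (361,213), and the flap edge near column 262. The pink slide and pink plate are decoys.

```bash
cat > h.py <<'E'
import numpy as np, cv2
def ray(K,T,uv,z):
    uv=np.atleast_2d(uv).astype(float); R=T[:3,:3]; c=-R.T@T[:3,3]
    d=np.c_[(uv[:,0]-K[0,2])/K[0,0],-(uv[:,1]-K[1,2])/K[1,1],-np.ones(len(uv))]@R
    return c+d*((z-c[2])/d[:,2])[:,None]
def comps(m,x0,y0,x1,y1,amin=15):
    q=np.zeros_like(m,np.uint8); q[y0:y1,x0:x1]=m[y0:y1,x0:x1]
    cs,_=cv2.findContours(q,cv2.RETR_EXTERNAL,cv2.CHAIN_APPROX_NONE)
    return [c[:,0,:] for c in cs if cv2.contourArea(c)>amin]
def rect(P): 
    (cx,cy),(w,h),a=cv2.minAreaRect(P[:,:2].astype(np.float32)*1000)
    if w<h: w,h,a=h,w,a+90
    return np.round([cx,cy,w,h,a],1)
E
python3 - <<'E'
from h import *
f=np.load("top0.npz"); p=f['p'];K=f['intrinsics'];T=f['camera_from_world']
hsv=cv2.cvtColor(p,cv2.COLOR_RGB2HSV); H,S,V=[hsv[:,:,i].astype(int) for i in range(3)]
for n,uv in dict(plate=(443,231),wood=(470,190),brass=(417,206),tray=(300,200),handle=(361,212),base=(340,190),guide=(303,183)).items(): print(n,hsv[uv[1],uv[0]])
g=(H>50)&(H<90)&(S>60)
for c in comps(g,185,160,385,250,500): print("base",rect(ray(K,T,c,0.006)))
b=(H>=20)&(H<34)&(S>120)
for c in comps(b,405,190,465,270): print("brass",c.mean(0),rect(ray(K,T,c,0.007)))
s=(S<50)&(V>90)
for c in comps(s,265,165,370,250): print("grey",c.mean(0),rect(ray(K,T,c,0.018)))
w=(H<25)&(S>60)&(V>90)
for c in comps(w,350,200,372,228): print("handle",c.mean(0),rect(ray(K,T,c,0.054)))
E
```

```text
plate [ 21 129 222]
wood [ 14 138 174]
brass [ 18  83 139]
tray [113   6 181]
handle [ 17  93 183]
base [ 75 112 137]
guide [72 67 57]
base [585.5  51.6 503.2 165.4  86.9]
brass [423.85294118 256.14705882] [ 449.2 -337.1   32.5   29.9   89.1]
brass [446.30232558 233.69767442] [ 512.6 -399.1   51.2   24.6   19.1]
brass [415.91176471 205.44117647] [ 584.5 -318.4   36.1   27.9   99.2]
grey [289.5  226.49] [522.8  30.4 141.6   8.3  74.2]
grey [320.75634518 209.08629442] [572.4 -62.3 188.4  85.2  83.1]
grey [291.5        183.26851852] [643.4  28.3 148.6  10.5  98.8]
handle [361.08823529 213.        ] [ 5.594e+02 -1.615e+02  3.230e+01  1.590e+01  2.000e-01]
```

Call:
{"op": "arm_command", "data": {
  "deltas": [0,0.055,-0.007,0,0,0,0.055,-0.007,0,0,0,0.055,-0.008,0,0,0,0.056,-0.007,0.02,0,0,0.056,-0.008,0.02,0,0,0,0,0,0.134,0,0,0,0,0]
}}

```text
time: 0.98
position: [0.5127, -0.3989, 0.1616]
tool_rot: [0.986, 0.168, -0.001, -0.001]
ft_force: [-0.3, 0.2, 0.2]
grip_width: 0.044
grip_force: 0.0
```

```bash
cat > look.py <<'E'
import sys
from rig import status, imaging
import cv2, numpy as np
n=sys.argv[1]; cam=sys.argv[2] if len(sys.argv)>2 else "wrist"
prm=imaging.camera_params(cam); o=status.get_obs()
p,d=imaging.camera(cam); cv2.imwrite(f"pics/{n}.png",p[:,:,::-1]); np.savez(f"{n}.npz",p=p,d=d,**prm)
q=o['tool_rot']; print(o['time'],o['position'],q,"tool x angle deg",np.degrees(2*np.arctan2(q[1],q[0])),o['ft_force'],o['grip_width'])
E
python3 look.py w1
```

```text
0.975 [ 0.51267506 -0.39888802  0.16156561] [ 9.85844936e-01  1.67657801e-01 -5.14219641e-04 -5.99944640e-04] tool x angle deg 19.303339058254085 [-0.30809485  0.22441611  0.23305103] 0.04396841003586984
```

View pics/w1.png

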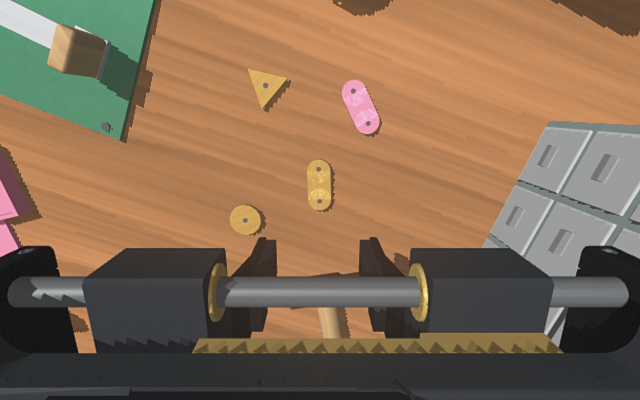

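The wrist view shows the plate at (319,185), upright in the image and aligned with the fingers. The handle is at (77,50).

Run:
```python
from h import *
f=np.load("w1.npz"); p=f['p'];K=f['intrinsics'];T=f['camera_from_world']
hsv=cv2.cvtColor(p,cv2.COLOR_RGB2HSV); H,S,V=[hsv[:,:,i].astype(int) for i in range(3)]
print(hsv[195,313],hsv[225,345],hsv[185,319]); R=T[:3,:3]; print("cam",-R.T@T[:3,3])
b=(H>=17)&(H<34)&(S>115)&(V>130)
for c in comps(b,295,150,345,220,200): print("plate",c.mean(0),rect(ray(K,T,c,0.007)))
```

```text
[ 21 135 234] [ 13 133 176] [ 19 141 214]
cam [ 0.58484588 -0.3731349   0.3437229 ]
plate [318.76033058 184.23140496] [ 511.8 -399.1   54.3   23.8   19.9]
```

Call:
{"op": "arm_command", "data": {
  "deltas": [0,0,0,0.055,0,0,0,0,0.055,0,0,0,0,0.035,0,0,0,0,0.011,0,0,0,0,0,0,-1,0,0,0,0,-1,0,0,0,0,-1,0,0,0,0,-1,0,0,0,0],
  "newtons": 20
}}

```text
time: 2.15
position: [0.5126, -0.4, 0.007]
tool_rot: [0.986, 0.166, 0.0, 0.0]
ft_force: [0.2, -0.5, 0.0]
grip_width: 0.0118
grip_force: 0.0
```

```bash
python3 - <<'E'
from h import *
f=np.load("top0.npz"); p=f['p'];K=f['intrinsics'];T=f['camera_from_world']
hsv=cv2.cvtColor(p,cv2.COLOR_RGB2HSV); H,S,V=[hsv[:,:,i].astype(int) for i in range(3)]
g=((H>50)&(H<90)&(S>60))
# base shelf right part only, at z=6mm
c=comps(g,300,160,385,250,500); c=max(c,key=len); c=c[c[:,0]>302]
P=ray(K,T,c,0.006); u=c
hull=cv2.convexHull(c.astype(np.int32))[:,0]; print(hull.tolist())
E
cp pics/top0.png /tmp/; python3 -c "
import cv2;p=cv2.imread('pics/top0.png')[155:255,180:390];cv2.imwrite('pics/topc.png',cv2.resize(p,None,fx=3.8,fy=3.8,interpolation=cv2.INTER_CUBIC))"
```

```text
[[321, 178], [364, 181], [374, 182], [374, 197], [372, 235], [371, 240], [363, 240], [322, 237], [309, 236], [303, 235], [303, 183], [319, 178]]
```

View pics/topc.png

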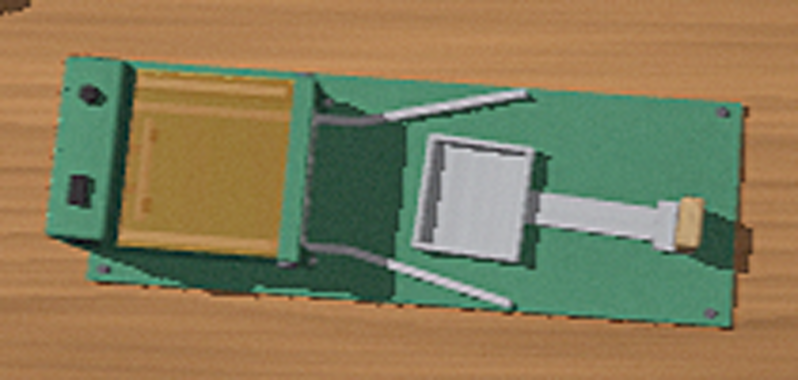

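The crop shows the tray's centre at about (475,198) and the handle at (690,223). The lane runs left, slightly tilted. The fingers closed above the plate, so I'll reopen them and go lower.

Call:
{"op": "arm_command", "data": {
  "deltas": [0,0,0,0,0,0,0,0,0,0,0,0,0,0,0,0,0,0,0,0]
}}

```text
time: 2.65
position: [0.5124, -0.3998, 0.0064]
tool_rot: [0.986, 0.166, -0.0, -0.0]
ft_force: [0.3, 0.1, 0.5]
grip_width: 0.0408
grip_force: 0.0
```

```bash
python3 look.py w2
python3 - <<'E'
from h import *
f=np.load("w2.npz"); p=f['p'];K=f['intrinsics'];T=f['camera_from_world']
hsv=cv2.cvtColor(p,cv2.COLOR_RGB2HSV); H,S,V=[hsv[:,:,i].astype(int) for i in range(3)]
b=(H>=17)&(H<34)&(S>115)&(V>130)
for c in comps(b,150,100,480,400,200): print("plate",c.mean(0),rect(ray(K,T,c,0.007)))
E
```

```text
2.65 [ 0.51236445 -0.39981598  0.00636885] [ 9.86100228e-01  1.66151530e-01 -4.20569923e-05 -8.80480094e-05] tool x angle deg 19.128271556191166 [0.29242397 0.08169401 0.47956472] 0.04076175789748814
plate [333.29501385 343.3933518 ] [ 449.7 -431.2  189.5   14.5  109.2]
plate [413.72258065 291.50322581] [ 500.  -465.    39.6    9.8   26.2]
plate [319.02352941 227.58823529] [ 520.5 -396.    39.2   24.    21.3]
```

View pics/w2.png

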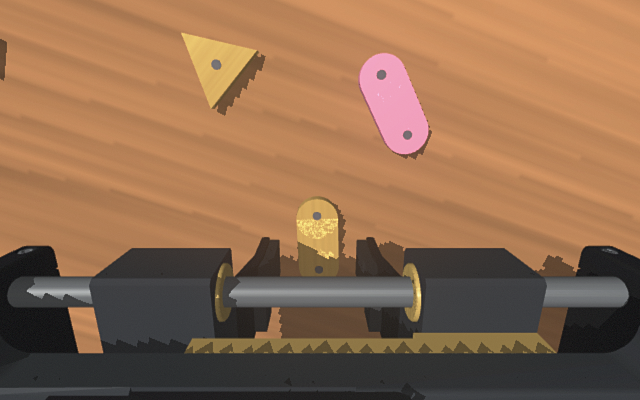

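The plate is undisturbed at (319,240) between the open fingers. I'll go down about 4 mm and close.

Call:
{"op": "arm_command", "data": {
  "deltas": [0,0,0,0.004,0,0,0,0,0,0,-1,0,0,0,0,-1,0,0,0,0,-1,0,0,0,0,-1,0,0,0,0],
  "newtons": 20
}}

```text
time: 3.45
position: [0.5124, -0.3999, 0.0025]
tool_rot: [0.986, 0.166, 0.0, 0.0]
ft_force: [-0.1, -0.0, -0.2]
grip_width: 0.0116
grip_force: 0.0
```

Call:
{"op": "arm_command", "data": {
  "deltas": [-1,0,0,0,0,-1,0,0,0,0]
}}

```text
time: 3.7
position: [0.5124, -0.3999, 0.0025]
tool_rot: [0.986, 0.166, 0.0, 0.0]
ft_force: [0.3, 0.8, 0.3]
grip_width: 0.0015
grip_force: 0.0
```

```bash
python3 look.py w3; python3 look.py s3 scene; python3 -c "
import cv2,numpy as np
a=cv2.imread('pics/w3.png')[150:390,150:490]; b=cv2.imread('pics/s3.png')[230:330,130:270]
b=cv2.resize(b,(336,240),interpolation=cv2.INTER_CUBIC); cv2.imwrite('pics/c3.png',np.hstack([a,b]))"
```

```text
3.7 [ 0.51240907 -0.39988572  0.00249773] [9.86100203e-01 1.66151704e-01 8.75523621e-06 2.80469288e-05] tool x angle deg 19.128291632201737 [0.33358654 0.76912239 0.25248352] 0.0014653441664343892
3.75 [ 0.51239901 -0.39991009  0.00246218] [9.86106145e-01 1.66116435e-01 7.87694203e-06 5.52124850e-06] tool x angle deg 19.124193196065036 [0.29744369 0.15126523 0.06518589] 0.0007218648499522539
```

View pics/c3.png

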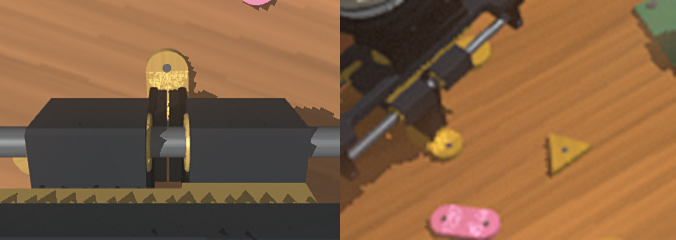

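Run:
```python
from h import *
f=np.load("w3.npz"); d=f['d'];K=f['intrinsics'];T=f['camera_from_world'];R=T[:3,:3];c=-R.T@T[:3,3]
for u in (308,318,328):
  for v in range(205,262,5):
    z=d[v,u]; P=c+R.T@np.array([(u-K[0,2])/K[0,0]*z,-(v-K[1,2])/K[1,1]*z,-z]); print(u,v,f['p'][v,u],np.round(P*1000,1))
```

```text
308 205 [209 166  95] [ 533.3 -386.2    6.7]
308 210 [207 165  94] [ 530.8 -387.     7.5]
308 215 [206 163  92] [ 527.7 -388.1    6.4]
308 220 [206 163  94] [ 525.2 -388.9    7.4]
308 225 [220 176  99] [ 522.4 -389.9    7.7]
308 230 [235 199 112] [ 519.6 -390.8    7.8]
308 235 [239 205 115] [ 516.5 -391.9    7. ]
308 240 [71 58 44] [ 520.7 -391.    24.9]
308 245 [62 51 43] [ 520.4 -391.3   30.5]
308 250 [61 52 42] [ 520.6 -391.4   37.1]
308 255 [61 53 45] [ 520.1 -391.7   41.4]
308 260 [58 50 43] [ 520.5 -391.7   47.5]
318 205 [207 164  93] [ 534.8 -391.5    5.6]
318 210 [207 164  93] [ 532.5 -392.4    7.1]
318 215 [103  99 103] [ 530.  -393.2    8. ]
318 220 [104 101 106] [ 526.9 -394.3    6.9]
318 225 [234 198 111] [ 524.1 -395.3    7.1]
318 230 [237 202 113] [ 521.1 -396.3    6.8]
318 235 [245 220 123] [ 518.3 -397.3    7. ]
318 240 [229 180 100] [ 515.9 -398.1    8.2]
318 245 [219 175  98] [ 513.  -399.2    8.1]
318 250 [235 185 104] [ 509.  -400.5    5.8]
318 255 [129 102  59] [ 506.4 -401.4    6.6]
318 260 [255 228 126] [ 503.9 -402.3    7.7]
328 205 [202 160  90] [ 536.9 -396.7    6.5]
328 210 [201 159  91] [ 534.2 -397.7    6.5]
328 215 [200 157  89] [ 531.4 -398.7    6.7]
328 220 [202 159  91] [ 528.7 -399.6    7. ]
328 225 [238 204 113] [ 525.9 -400.7    6.9]
328 230 [231 193 108] [ 523.6 -401.4    8.5]
328 235 [224 182 103] [ 520.3 -402.6    7.3]
328 240 [57 46 37] [ 524.9 -400.4   27.1]
328 245 [60 49 41] [ 523.7 -400.7   30.7]
328 250 [62 52 45] [ 584.4 -374.2  184.7]
328 255 [57 45 37] [ 523.  -400.6   41. ]
328 260 [54 46 36] [ 522.8 -400.5   46.1]
```

The depth image puts the finger ends about 20 mm above the reported TCP height. I'll open and go down carefully, watching the force.

Call:
{"op": "arm_command", "data": {
  "deltas": [0,0,0,0,0,0,0,0,0,0,0,0,0,0,0,0,0,0,0.005,0,0,0,0,0.005,0,0,0,0,0,0]
}}

```text
time: 4.55
position: [0.512, -0.3994, -0.0084]
tool_rot: [0.986, 0.166, -0.0, -0.001]
ft_force: [0.2, -0.3, -0.1]
grip_width: 0.0425
grip_force: 0.0
```

```bash
python3 look.py w4
python3 - <<'E'
from h import *
f=np.load("w4.npz"); d=f['d'];K=f['intrinsics'];T=f['camera_from_world'];R=T[:3,:3];c=-R.T@T[:3,3]
v,u=np.mgrid[200:340,180:460]; z=d[200:340,180:460]
P=c+np.stack([(u-K[0,2])/K[0,0]*z,-(v-K[1,2])/K[1,1]*z,-z],-1)@R
dark=(f['p'][200:340,180:460].max(-1)<75)&(P[...,2]<.06)&(P[...,2]>.001)
for name,s in (("L",u<318),("R",u>318)):
  Q=P[dark&s]; Q=Q[np.argsort(Q[:,2])]; print(name,len(Q),np.round(Q[:12:2]*1000,1).tolist())
E
```

```text
4.55 [ 0.511968   -0.39940868 -0.00835553] [ 9.86103596e-01  1.66129727e-01 -4.15900510e-04 -6.62105081e-04] tool x angle deg 19.12574368834304 [ 0.17447262 -0.28340537 -0.10201446] 0.042543745104174434
L 1140 [[497.9, -380.9, 11.3], [513.7, -374.0, 12.2], [496.8, -381.4, 12.4], [513.6, -373.5, 12.5], [496.4, -381.6, 12.8], [513.7, -374.6, 13.1]]
R 1166 [[528.4, -418.3, 10.6], [510.8, -421.6, 11.3], [529.0, -418.5, 11.7], [528.9, -417.3, 12.5], [528.8, -416.8, 12.6], [529.9, -419.7, 12.9]]
```

Call:
{"op": "arm_command", "data": {
  "deltas": [0,0,0,0.004,0,0,0,0,0.003,0,0,0,0,0,0,-1,0,0,0,0,-1,0,0,0,0,-1,0,0,0,0,-1,0,0,0,0],
  "newtons": 20
}}

```text
time: 5.48
position: [0.5125, -0.4, -0.0144]
tool_rot: [0.986, 0.166, 0.0, 0.0]
ft_force: [-0.1, -0.3, 0.8]
grip_width: 0.0229
grip_force: 19.9
```

Run:
```python
from h import *
f=np.load("top0.npz"); p=f['p'];K=f['intrinsics'];T=f['camera_from_world']
cr=lambda L: np.array(L)/3.8+np.array([180,155])-0.4
t=ray(K,T,cr([(430,135),(533,150),(518,262),(413,246)]),.022); print("tray",t.mean(0),"fwd",np.degrees(np.arctan2(*((t[0]+t[3]-t[1]-t[2])[[1,0]]))))
h=np.array([.5594,-.1615]); v=t.mean(0)[:2]-h; print("h->tray",np.linalg.norm(v),np.degrees(np.arctan2(v[1],v[0])))
e=ray(K,T,cr([(742,103),(732,327)]),.006); w=e[0]-e[1]; a=np.degrees(np.arctan2(w[1],w[0])); print("end edge",e,np.linalg.norm(w),a+90)
m=e.mean(0)[:2]; ed=ray(K,T,cr([(742,103),(345,77)]),.006); q=ed[1]-ed[0]; a2=np.degrees(np.arctan2(q[1],q[0])); print("side edge",a2)
e2=ray(K,T,cr([(732,327),(92,281)]),.006); q=e2[1]-e2[0]; a3=np.degrees(np.arctan2(q[1],q[0])); print("side2",a3,np.linalg.norm(q))
a=np.radians((a2+a3)/2); ax=np.array([np.cos(a),np.sin(a)]); print("flap",m+.310*ax,"lane",m+.28*ax,"handle final lateral", )
for n,P in (("tray",t.mean(0)[:2]),("handle",h)):
  r=P-m-.31*ax; print(n,"in curer",r@ax, r@np.array([-ax[1],ax[0]]))
```

```text
tray [ 0.57787264 -0.00855007  0.022     ] fwd 82.48318363955745
h->tray 0.1540614179955643 83.11341387104783
end edge [[ 0.65415063 -0.20401798  0.006     ]
 [ 0.48940607 -0.1966881   0.006     ]] 0.16490754564707655 87.45245240151674
side edge 87.13656296275002
side2 86.9792040754799 0.4664201490134517
flap [0.58768974 0.10923835] lane [0.58614993 0.07927789] handle final lateral
tray in curer -0.1181370401276982 0.003758423566329227
handle in curer -0.2718335157157401 0.014356249127189115
```

Gripped at 22.9 mm. Now lift, turn to the slide's heading and carry the plate over the tray.

Call:
{"op": "arm_command", "data": {
  "deltas": [-1,0,0,-0.05,0,-1,0,0,-0.05,-0.16,-1,0,0,0,-0.16,-1,0,0,0,-0.16,-1,0,0,0,-0.16,-1,0,0,0,-0.16,-1,0,0,0,-0.16,-1,0,0,0,-0.16,-1,0,0,0,0]
}}

```text
time: 6.6
position: [0.5122, -0.3997, 0.0853]
tool_rot: [0.748, 0.664, 0.0, -0.0]
ft_force: [0.3, 0.7, -0.5]
grip_width: 0.023
grip_force: 19.9
```

Call:
{"op": "arm_command", "data": {
  "deltas": [-1,0.056,0.003,0,0,-1,0.057,0.003,0,0,-1,0.057,0.003,0,0,-1,0.057,0.003,0,0,-1,0.057,0.003,0,0,-1,0.057,0.003,0,0,-1,0.056,0,0,0,-1,0,0,0,0,-1,0,0,0,0]
}}

```text
time: 7.72
position: [0.5767, -0.0078, 0.0855]
tool_rot: [0.747, 0.664, -0.0, 0.0]
ft_force: [-0.3, -0.5, -0.2]
grip_width: 0.0223
grip_force: 19.9
```

```bash
python3 look.py w5
```

```text
7.725 [ 0.57673263 -0.00782892  0.08548409] [ 7.47429268e-01  6.64341331e-01 -8.82146320e-05  2.78909624e-04] tool x angle deg 83.26363214607326 [-0.27079579 -0.52720337 -0.22839872] 0.02232588287209487
```

View pics/w5.png

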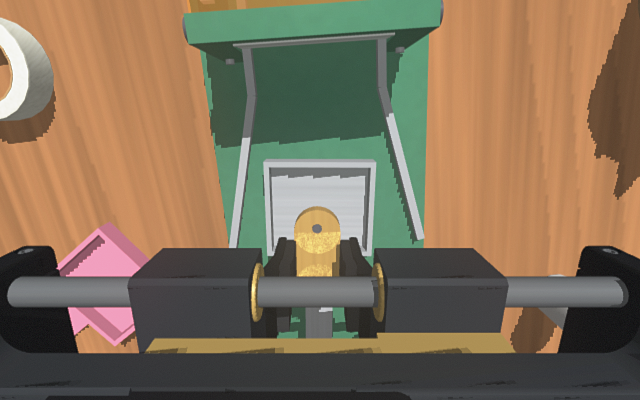

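The wrist view shows the tray's front wall from (264,161) to (376,161), with the plate held above it at (318,230).

Run:
```python
from h import *
f=np.load("w5.npz");K=f['intrinsics'];T=f['camera_from_world']
t=ray(K,T,[(264,160),(376,160)],.022)[:,:2]; w=t[1]-t[0]; a=np.arctan2(w[1],w[0])+np.pi/2; fw=np.array([np.cos(a),np.sin(a)])
print(t,np.linalg.norm(w),np.degrees(a),"centre",t.mean(0)-.038*fw)
g=ray(K,T,[(253,95),(378,95),(250,50),(381,50)],.014); print("guides",g)
```

```text
[[0.54214728 0.03616939]
 [0.62459243 0.02648859]] 0.08301156574167007 83.30293336322396 centre [ 0.5789383  -0.00641172]
guides [[0.54040338 0.08280231 0.014     ]
 [0.6305262  0.07221872 0.014     ]
 [0.54341397 0.11266342 0.014     ]
 [0.63461428 0.10195247 0.014     ]]
```

Call:
{"op": "arm_command", "data": {
  "deltas": [-1,0,0.0015,0.04,0,-1,0,0,0.03,0,-1,0,0,0.012,0,-1,0,0,0.0055,0,-1,0,0,0,0,-1,0,0,0,0]
}}

```text
time: 8.52
position: [0.5789, -0.0082, -0.001]
tool_rot: [0.747, 0.664, 0.001, 0.001]
ft_force: [0.6, 0.4, -0.4]
grip_width: 0.0229
grip_force: 19.9
```

Call:
{"op": "arm_command", "data": {
  "deltas": [-1,0,0,0.002,0,-1,0,0,0,0,-0.25,0,0,0,0,-0.25,0,0,0,0,-0.25,0,0,0,0]
}}

```text
time: 9.15
position: [0.5782, -0.0079, -0.004]
tool_rot: [0.747, 0.665, 0.0, 0.0]
ft_force: [-0.3, 0.3, -0.6]
grip_width: 0.0323
grip_force: 0.0
```

Call:
{"op": "arm_command", "data": {
  "deltas": [-0.25,0,0,-0.02,0,-0.25,0,0,-0.04,0,-0.25,0,0,-0.04,0,-0.25,0,0,0,0]
}}

```text
time: 9.65
position: [0.5808, -0.0083, 0.0992]
tool_rot: [0.747, 0.665, 0.002, 0.003]
ft_force: [0.4, 0.1, 0.4]
grip_width: 0.0326
grip_force: 0.0
```

```bash
python3 look.py w6; python3 look.py t6 top
python3 - <<'E'
from h import *
f=np.load("t6.npz"); p=f['p'];K=f['intrinsics'];T=f['camera_from_world']
import cv2
a=p[150:260,190:400,::-1]; b=cv2.imread('pics/w6.png')
a=cv2.resize(a,(640,335),interpolation=cv2.INTER_CUBIC)
cv2.imwrite('pics/c6.png',np.vstack([b[:250],a]))
E
```

```text
9.65 [ 0.58075809 -0.00834007  0.099206  ] [0.74719758 0.66459112 0.0022777  0.00303747] tool x angle deg 83.30266467275813 [0.41138593 0.0995745  0.44085526] 0.03262798045572788
9.7 [ 0.57909774 -0.00805754  0.09733699] [0.74720999 0.66458588 0.0010009  0.00135676] tool x angle deg 83.30127081694167 [0.14181944 0.34446503 0.20751896] 0.0322371626049942
```

View pics/c6.png

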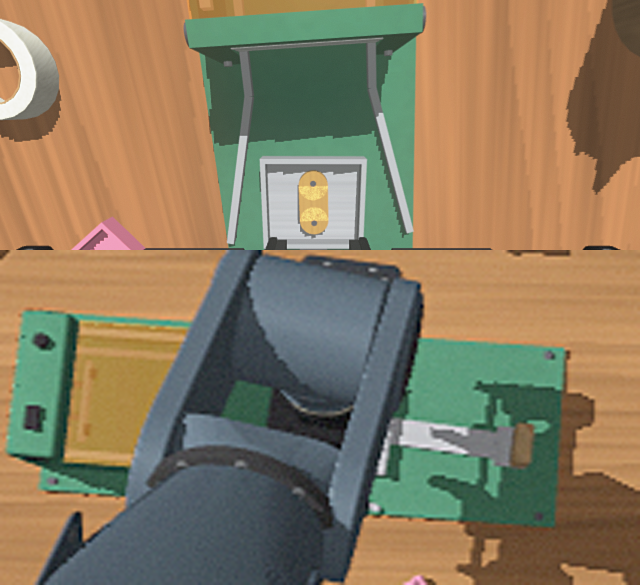

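The plate lies flat in mid-tray at (313,200). Next I'll move back above the handle and look at the window profile for a rough stop position.

Call:
{"op": "arm_command", "data": {
  "deltas": [0.3,-0.051,0,0,0,0.3,-0.052,0,0,0,0.3,-0.052,0,0,0,0.3,0,0,0,0,0.3,0,0,0,0]
}}

```text
time: 10.38
position: [0.5587, -0.1611, 0.0944]
tool_rot: [0.748, 0.664, -0.0, -0.002]
ft_force: [0.3, 0.3, 0.7]
grip_width: 0.0563
grip_force: 0.0
```

```bash
python3 look.py w7; python3 look.py s7 scene
python3 - <<'E'
from h import *
a=np.radians(87.05);ax=np.array([np.cos(a),np.sin(a)]);ay=np.array([-ax[1],ax[0]]);fl=np.array([.58769,.10924])
f=np.load("top0.npz");K=f['intrinsics'];T=f['camera_from_world']
print(f['p'][192:206,212:258].mean(0).astype(int)[:,0])
for u in (214,218,222,226,230): print(u,(ray(K,T,[(u,198)],.014)[0,:2]-fl)@ax)
f=np.load("w7.npz");K=f['intrinsics'];T=f['camera_from_world'];p=f['p']
hsv=cv2.cvtColor(p,cv2.COLOR_RGB2HSV); H,S,V=[hsv[:,:,i].astype(int) for i in range(3)]
b=(H>=17)&(H<34)&(S>115)&(V>130)
for c in comps(b,220,0,420,230,100):
  P=ray(K,T,c,.017); r=rect(P); print("plate?",r,(r[:2]/1e3-fl)@ax,(r[:2]/1e3-fl)@ay)
f=np.load("s7.npz");K=f['intrinsics'];T=f['camera_from_world'];p=f['p']
cv2.imwrite("pics/c7.png",np.vstack([cv2.imread("pics/w7.png")[:280],cv2.resize(p[120:260,230:470,::-1],(640,320))]))
E
```

```text
10.375 [ 0.55871044 -0.16112508  0.09443822] [ 7.47564859e-01  6.64186087e-01 -4.88569537e-04 -1.83975781e-03] tool x angle deg 83.24001343991156 [0.33495319 0.25106755 0.74204793] 0.05628334856735726
10.425 [ 0.55894521 -0.16052093  0.09470489] [ 7.47129271e-01  6.64676690e-01 -4.43387052e-04 -1.59820256e-03] tool x angle deg 83.3151935922582 [-0.93889036 -0.0596079   0.00392411] 0.05636607357502844
[ 37 124 160 158 162 172 170 161 154 152 153 154 154 152 153 153 154 153
 152 154 153 154 154 152 150 151 152 152 151 151 151 151 151 151 152 151
 151 152 152 152 153 154 150 113  83  81]
214 0.13469078569388188
218 0.12354737533550103
222 0.11240724939889958
226 0.10127040643221008
230 0.09013684498442052
plate? [576.3 -23.6  23.1  20.1 173.2] -0.13325014420500358 0.004538366374121447
```

View pics/c7.png

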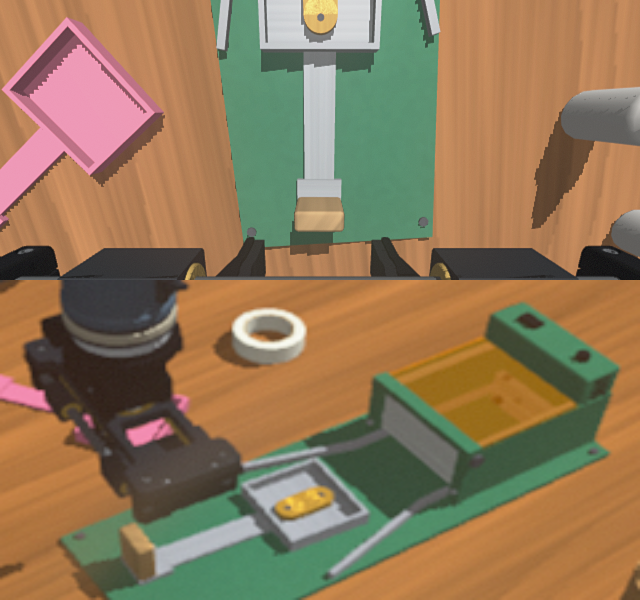

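The plate sits flat in the tray, and the handle is centred between the fingers at column 319, rows 197–230. Through the window the buffer face looks to be at about x = 0.118 in the curer frame.

Run:
```python
from h import *
f=np.load("w7.npz");K=f['intrinsics'];T=f['camera_from_world'];d=f['d'];R=T[:3,:3];c=-R.T@T[:3,3]
for v in range(192,238,4):
  z=d[v,319]; print(v,f['p'][v,319],np.round((c+R.T@np.array([(319-K[0,2])/K[0,0]*z,-(v-K[1,2])/K[1,1]*z,-z]))*1000,1))
```

```text
192 [190 191 194] [ 561.  -150.9   11. ]
196 [189 190 193] [ 560.6 -154.1   11.8]
200 [167 141 106] [ 560.6 -154.4   23.2]
204 [168 141 105] [ 560.6 -154.5   34.5]
208 [170 143 106] [ 560.6 -154.    46.4]
212 [223 188 137] [ 560.5 -155.1   52.8]
216 [213 176 130] [ 560.2 -157.7   53.7]
220 [203 168 124] [ 559.9 -160.4   54.6]
224 [192 159 116] [ 559.5 -163.4   54.4]
228 [191 158 117] [ 559.2 -166.6   53.9]
232 [65 83 66] [ 556.8 -187.4    6.7]
236 [66 85 68] [ 556.4 -190.9    7.3]
```

Call:
{"op": "arm_command", "data": {
  "deltas": [0.3,-0.001,0,0.04,0,0.3,0,0,0.03,0,0.3,0,0,0.0115,0,-1,0,0,0,0,-1,0,0,0,0,-1,0,0,0,0,-1,0,0,0,0],
  "newtons": 15
}}

```text
time: 11.35
position: [0.5606, -0.163, 0.0156]
tool_rot: [0.747, 0.665, 0.0, 0.001]
ft_force: [0.4, 0.9, 4.9]
grip_width: 0.0358
grip_force: 15.0
```

Call:
{"op": "arm_command", "data": {
  "deltas": [0.2,0,0,0,0,0.2,0,0,-0.006,0,0.2,0,0,0,0,0.2,0,0,0,0]
}}

```text
time: 11.85
position: [0.5599, -0.1628, 0.0205]
tool_rot: [0.747, 0.665, 0.0, 0.0]
ft_force: [-0.5, 0.0, -0.7]
grip_width: 0.0517
grip_force: 0.0
```

Call:
{"op": "arm_command", "data": {
  "deltas": [-1,0,0,0,0,-1,0,0,0,0,-1,0,0,0,0,-1,0,0,0,0]
}}

```text
time: 12.35
position: [0.5599, -0.1628, 0.0203]
tool_rot: [0.747, 0.665, -0.0, 0.0]
ft_force: [-0.0, 0.0, -0.7]
grip_width: 0.0357
grip_force: 15.0
```

Call:
{"op": "arm_command", "data": {
  "deltas": [-1,0,0.003,0,-0.015,-1,0,0.004,0,-0.02,-1,0,0.004,0,-0.02,-1,0,0.003,0,-0.01,-1,0.004,0,0,0,-1,0.008,0,0,0,-1,0.01,0,0,0,-1,0.01,0,0,0,-1,0.01,0,0,0,-1,0.008,0,0,0,-1,0,0,0,0]
}}

```text
time: 13.72
position: [0.5762, -0.1125, 0.0203]
tool_rot: [0.725, 0.688, 0.0, -0.001]
ft_force: [0.1, 1.4, -0.4]
grip_width: 0.0357
grip_force: 15.0
```

Call:
{"op": "arm_command", "data": {
  "deltas": [-1,0.006,0,0,0,-1,0.01,0,0,0,-1,0.01,0,0,0,-1,0.01,0,0,0,-1,0.006,0,0,0,-1,0,0,0,0]
}}

```text
time: 14.48
position: [0.5784, -0.0708, 0.0203]
tool_rot: [0.725, 0.688, 0.0, -0.001]
ft_force: [-0.2, 2.5, -0.4]
grip_width: 0.0358
grip_force: 15.0
```

Call:
{"op": "arm_command", "data": {
  "deltas": [-1,0.006,0,0,0,-1,0.01,0,0,0,-1,0.01,0,0,0,-1,0.01,0,0,0,-1,0.01,0,0,0,-1,0.01,0,0,0,-1,0.01,0,0,0,-1,0.006,0,0,0,-1,0.004,0,0,0,-1,0.003,0,0,0,-1,0,0,0,0]
}}

```text
time: 15.85
position: [0.5826, 0.0072, 0.0204]
tool_rot: [0.725, 0.688, 0.0, -0.0]
ft_force: [0.5, 0.8, -0.6]
grip_width: 0.0362
grip_force: 15.0
```

Call:
{"op": "arm_command", "data": {
  "deltas": [-1,0.002,0,0,0,-1,0.002,0,0,0,-1,0.002,0,0,0,-1,0.002,0,0,0]
}}

```text
time: 16.35
position: [0.5832, 0.0147, 0.0205]
tool_rot: [0.725, 0.688, 0.0, 0.0]
ft_force: [-0.2, -2.5, -0.5]
grip_width: 0.0358
grip_force: 15.0
```

Call:
{"op": "arm_command", "data": {
  "deltas": [-1,0.0015,0,0,0,-1,0.0015,0,0,0,-1,0.0015,0,0,0]
}}

```text
time: 16.73
position: [0.5834, 0.0193, 0.0205]
tool_rot: [0.725, 0.688, -0.0, -0.0]
ft_force: [-0.5, -1.2, -0.4]
grip_width: 0.0356
grip_force: 15.0
```

Call:
{"op": "arm_command", "data": {
  "deltas": [-1,0.001,0,0,0,-1,0.001,0,0,0,-1,0.001,0,0,0]
}}

```text
time: 17.1
position: [0.5835, 0.0223, 0.0205]
tool_rot: [0.725, 0.688, 0.0, -0.0]
ft_force: [-0.8, -2.8, -1.8]
grip_width: 0.0354
grip_force: 15.0
```

Call:
{"op": "arm_command", "data": {
  "deltas": [-1,0.001,0,0,0,-1,0.001,0,0,0]
}}

```text
time: 17.35
position: [0.5836, 0.0243, 0.0205]
tool_rot: [0.725, 0.688, 0.0, -0.0]
ft_force: [-0.2, -2.4, -1.1]
grip_width: 0.0357
grip_force: 15.0
```

Call:
{"op": "arm_command", "data": {
  "deltas": [-1,0.001,0,0,0,-1,0.001,0,0,0]
}}

```text
time: 17.6
position: [0.5837, 0.0262, 0.0205]
tool_rot: [0.725, 0.688, 0.0, -0.0]
ft_force: [0.9, -2.1, -0.5]
grip_width: 0.0359
grip_force: 15.0
```

Call:
{"op": "arm_command", "data": {
  "deltas": [-1,0.001,0,0,0,-1,0.001,0,0,0]
}}

```text
time: 17.85
position: [0.5838, 0.0282, 0.0205]
tool_rot: [0.725, 0.688, 0.0, -0.0]
ft_force: [-0.5, -2.0, -1.0]
grip_width: 0.0359
grip_force: 15.0
```

Call:
{"op": "arm_command", "data": {
  "deltas": [-1,0.001,0,0,0,-1,0.001,0,0,0]
}}

```text
time: 18.1
position: [0.5839, 0.0302, 0.0204]
tool_rot: [0.725, 0.688, -0.0, -0.0]
ft_force: [-0.1, -2.9, -1.0]
grip_width: 0.0359
grip_force: 15.0
```

Call:
{"op": "arm_command", "data": {
  "deltas": [-1,0.001,0,0,0,-1,0.001,0,0,0]
}}

```text
time: 18.35
position: [0.584, 0.0322, 0.0205]
tool_rot: [0.725, 0.688, -0.0, -0.0]
ft_force: [0.2, -1.6, -0.9]
grip_width: 0.0355
grip_force: 15.0
```

Call:
{"op": "arm_command", "data": {
  "deltas": [-1,0.001,0,0,0]
}}

```text
time: 18.48
position: [0.5841, 0.0331, 0.0204]
tool_rot: [0.725, 0.689, -0.0, 0.0]
ft_force: [-0.5, -3.6, -1.8]
grip_width: 0.0358
grip_force: 15.0
```

Call:
{"op": "arm_command", "data": {
  "deltas": [-1,0.001,0,0,0]
}}

```text
time: 18.6
position: [0.5842, 0.0332, 0.0206]
tool_rot: [0.725, 0.689, -0.001, 0.001]
ft_force: [-1.0, -7.6, 0.7]
grip_width: 0.0356
grip_force: 15.0
```

The tool has stalled at 7.6 N, so this is the stop. I'll hold there.

Call:
{"op": "arm_command", "data": {
  "deltas": [-1,0,0,0,0,-1,0,0,0,0]
}}

```text
time: 18.85
position: [0.5841, 0.0332, 0.0205]
tool_rot: [0.725, 0.689, -0.001, 0.0]
ft_force: [-0.0, -5.8, -0.2]
grip_width: 0.0357
grip_force: 15.0
```

Call:
{"op": "arm_command", "data": {
  "deltas": [-1,0.0006,0,0,0,-1,0,0,0,0,-1,0,0,0,0,-1,0,0,0,0]
}}

```text
time: 19.35
position: [0.5841, 0.0332, 0.0206]
tool_rot: [0.725, 0.689, -0.001, 0.001]
ft_force: [-1.5, -7.6, 0.1]
grip_width: 0.0358
grip_force: 15.0
```

Call:
{"op": "arm_command", "data": {
  "deltas": [-1,0.0005,0,0,0,-1,0,0,0,0,-1,0,0,0,0,-1,0,0,0,0]
}}

```text
time: 19.85
position: [0.5842, 0.0332, 0.0206]
tool_rot: [0.725, 0.689, -0.001, 0.001]
ft_force: [-1.6, -8.3, 1.0]
grip_width: 0.0362
grip_force: 15.0
```

Call:
{"op": "arm_command", "data": {
  "deltas": [-1,-0.0015,0,0,0,0.2,0,0,0,0,0.2,0,0,0,0,0.2,0,0,0,0,0.2,0,0,-0.02,0,0.2,0,0,-0.04,0,0.2,0,0,-0.04,0,0.2,-0.05,0,-0.02,0,0.2,-0.05,0,0,0,0.2,0,0,0,0]
}}

```text
time: 21.1
position: [0.5795, -0.0692, 0.1411]
tool_rot: [0.727, 0.687, 0.0, 0.001]
ft_force: [-0.7, 0.8, -0.4]
grip_width: 0.0522
grip_force: 0.0
```

```bash
python3 look.py w8; python3 look.py s8 scene;python3 - <<'E'
from h import *
p=np.load("s8.npz")['p']
cv2.imwrite("pics/c8.png",np.vstack([cv2.imread("pics/w8.png")[:270],cv2.resize(p[120:260,230:470,::-1],(640,330),interpolation=cv2.INTER_CUBIC)]))
E
```

```text
21.1 [ 0.57949631 -0.06918907  0.14109241] [7.26736681e-01 6.86915322e-01 3.44811095e-04 1.00913467e-03] tool x angle deg 86.77290794706501 [-0.68332762  0.76039188 -0.37675868] 0.05218499677439686
21.15 [ 0.57889464 -0.06727059  0.14063661] [ 7.26279695e-01  6.87399245e-01  2.86145818e-04 -1.78883387e-05] tool x angle deg 86.84917955172506 [ 0.22812523 -0.21390384 -0.08075705] 0.05215650319097829
```

View pics/c8.png

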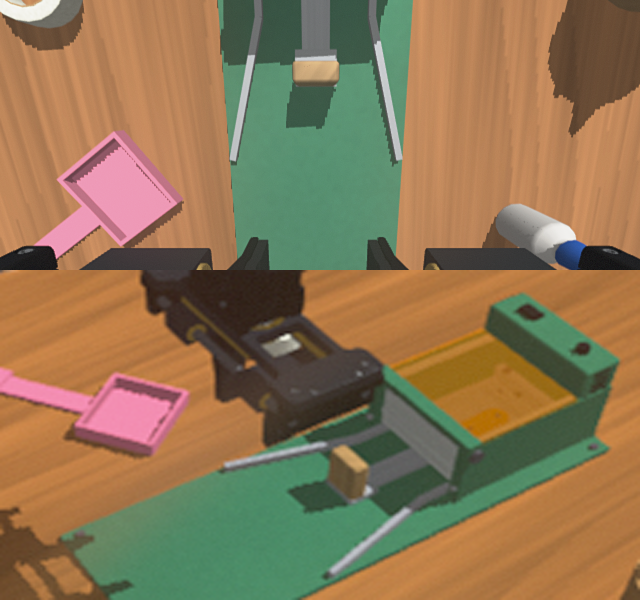

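The flap hangs shut at (420,415), the plate shows through the window, and the handle is free. I'll check that the slide didn't spring back.

Run:
```python
from h import *
f=np.load("w8.npz");K=f['intrinsics'];T=f['camera_from_world'];d=f['d'];R=T[:3,:3];c=-R.T@T[:3,3]
for v in range(56,88,3):
  z=d[v,316]; print(v,np.round((c+R.T@np.array([(316-K[0,2])/K[0,0]*z,-(v-K[1,2])/K[1,1]*z,-z]))*1000,1))
```

```text
56 [585.3  50.6  10.5]
59 [585.2  48.1  11.2]
62 [584.8  40.6  53.3]
65 [584.7  38.4  53.7]
68 [584.6  36.3  53.9]
71 [584.5  34.3  53.1]
74 [584.4  32.1  54.3]
77 [584.2  30.   53.7]
80 [584.1  27.9  53.5]
83 [584.   25.7  53.2]
86 [583.9  25.6  18.3]
```

```bash
python3 -c "
from rig import order; print(order.hand_in())"
```

```text
the job is handed in; nothing more can be done
None
```

The job is handed in at about 21 s: the plate lies flat in the tray, the slide was pressed against the stop with about 8 N measured at the wrist and hasn't moved since release, the flap hangs shut, and I saw no contact with the bottle, tin or tape (the verdict was not shown).

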